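Hold the spice mill's bayonet lid at its halfway point

TASK

Pick up the mill's lid by its bar, let its two lugs into the notches of the mill's collar, press down until you feel it stop against the springy seal, and turn it clockwise (seen from above) to the halfway mark, 45 degrees, well short of where it clicks locked. It springs back if let go, so keep gripping and hold it still there: finish while holding, and leave the other things on the counter where they are.

Things in the scene. Friction and masses are not known exactly. Their poses are not given: they have to be found in the camera images.
- mill: Bench spice mill, fixed: 130 x 130 mm housing on screw feet (its height varies by 12 mm), round steel collar 102 dia on top. Origin under the centre, z up; collar's top face 150 above the origin. Collar bore 71 dia, with an inward lip 7 thick; the lip has two notches 180 deg apart, 17 wide at the narrowest, reaching out to 89 dia, on the mill's +x and -x. Below the lip a channel 89 dia, 13 high.
- mill_mouth (a point): Centre of the collar's top face, the mill's axes. 8 mm below it in the bore, when free, is the top of a sprung rubber seal disc (2 N to start it down, 4.5 N with the lid home). The lid's lugs clear the lip's underside 12 mm below this point or lower; only then can it turn, clockwise seen from above. Anticlockwise is blocked.
- half_mark (a point): Narrow black rib (5 mm wide) outside the collar, 45 deg clockwise of the +x notch, near the collar's top; a second one lies across from it. The lid's bar points at both when it is at the halfway point.
- lock_mark (a point): Wide black rib (16 mm) outside the collar, 90 deg clockwise of the +x notch; a second one across from it. The bar points here when locked: a sprung ball catch is felt from about 64 deg and has clicked by 90 deg.
- lid: The mill's bayonet lid, loose, upright on the counter, about 150 g, half-turn symmetric. Origin at the centre of its underside, z up. Steel plug 66 dia, 17 high; two lugs at its foot on the lid's +x and -x (10 wide, 5 high, 82 over both); above it a black flange 88 dia, 8 thick (z 17 to 25). Fully home, the flange meets the collar's top; once turned, the seal may lift it 5 mm.
- lid_bar (a point): Middle of the lid's black grip bar, 41 mm above the lid's origin; the bar lies along the lid's x, in line with the lugs: 56 long, 14 wide, 32 high (z 25 to 57).
- drive_ring (a joint): Turn of a sprung ring in the channel that the lugs push after about 10 deg (0.1 N m, 0.17 at halfway) and that turns the lid back when let go. rad, 0 at rest, grows clockwise: the lid's turn from the notches less about 0.18 (0.60 at 45 deg, 0.93 where the catch is first felt, 1.3 locked).
- spice_jar: Bystander: small steel-capped glass jar, 42 dia x 75; origin under its centre.
- measure: Bystander: steel measuring cup, 60 dia x 50; origin under its centre.
- bowl: Bystander: steel bowl, 150 dia x 60; origin under its centre.
- oil: Bystander: green oil bottle, 66 dia x 210; origin under its centre.
- spatula: Bystander: spatula, 260 long; origin under its middle.
- spoon: Bystander: steel spoon, 190 long; origin under its middle.
- jar_cap: Bystander: plain steel knobbed cap, 72 dia x 30; not the mill's lid; origin under its centre.
Not all that is in view belongs to the job. Leave any orange or red look-alike of the lid alone.

How it is judged:
By the outcome, as a careful person would: the job done as asked, in the order asked, and still so for the second after the job is handed in, while the arm keeps its last pose, push and grip.
It also fails if it takes over 48 s, if anything falls off the work surface, if the arm or the gripper's body presses on something with over 40 N, if the wrist force passes 120 N, or if a joint passes its speed limit or range.

ROBOT

A 6-joint arm with a two-finger parallel gripper is mounted at the origin on the work surface. World frame = base frame: x ahead of the robot, y to its left, z up, the work surface at z = 0. Lengths are in mm, angles in rad, forces in N, time in s.
With the tool pointing down it reaches from about 350 to 875 mm from the base axis. Payload 4.2 kg.
Tool frame: the origin (TCP) lies at the very end of the fingers, on their centre line; the grasp point (between the pads) lies 19 mm behind it (env.hold_point_z is the distance from the TCP to the grasp point, in mm); z points along the fingers, y is the line along which they close (so a half turn about z gives the same grasp; the last joint's range is limited). The gripper opens to 85 mm and grips with 20 to 120 N. Pads are 22 mm wide; open, the fingers measure 114 mm over their backs; the gripper's body (76 mm by 85 mm) begins 54 mm behind the grasp point. The pads swing forward as they close: fully open they stand 13 mm farther back than shut.
Start: joints at [-0.859, 0.385, 0.008, 0, -1.194, -0.259], TCP at [273.44, -561.987, 231.312] pointing down, gripper open.
Joint ranges: [-3.14, 3.14], [-1.21, 2.06], [-1.07, 1.41], [-3.16, 2.05], [-2.99, -0.16], [-3.1, 3.1]. Speed limits (rad/s): [2.79, 2.79, 3.14, 3.14, 3.14, 3.14].

INTERFACE

Orientations are given as a rotation vector (axis times angle).
In Python, from plant import env gives the robot as it stands.
- The arm moves only by the tool play_rows, never from a script. Its argument "motion" is a list of rows, each an object with "xyz": the shift along the world's x, y, z in m, a list of three; "dr": the turn, a rotation vector about the world's x, y, z in rad, a list of three; "hand": the closure in counts, from 0 (fully open) to 255 (shut). A call has exactly 8 rows; each row is the pose to reach, as a shift and turn from the pose commanded when the call began; what a row does not reach only later rows make up. A row lasts 1/12 s, in which the tool goes at most 41.7 mm and 7.16 degrees, less where a joint would pass 70% of its speed; a pose out of reach is approached as far as the arm can. A call with a gripper value outside its range is refused whole. The fingers move at their own pace and stop on an object; "squeeze" is the grip in N (left out, the last holds). Time passes only in rows, so rows that repeat a pose let the fingers close, or fill a call up. It gives the time, the measured TCP pose, the force, the opening and the grip force at its end, in the units of the state.
- env.get_obs(): the state, without advancing time (a new reading comes with each control period).
- env.snapshot(name): name is "side" or "top"; returns the picture (384x512x3 uint8, red, green, blue); there is no depth.
- env.camera_info(name): a dict with "mtx" (3x3 intrinsics, pixels), "dist" ([k1, k2, p1, p2, k3] as OpenCV has them; the pictures are not rectified), "position" and "rotation" of the camera in the world. Camera axes: x right, y down, z forward; pixel columns grow to the right and rows downward; lengths in mm; the calibration is good to about 2 mm. A picture is of the moment at which its call begins. camera_info takes no time and is no camera call.
- env.hand_in(): hands the job in; it is judged then, once.
The state is a dict: "time": time; "q": joint angles; "qvel": joint speeds; "joint_efforts": joint torques, N m; "tcp_pos": TCP position; "eef_rot": TCP orientation; "force": force on the tool from outside, world axes, zero at the start; "ft_torque": the same for the moment, N m; "finger_gap": opening from 0.0 (shut) to 1.0 (fully open); "gripper_force": force on a finger pad.
Only numpy, scipy, OpenCV 4.12 (cv2) and the standard library are available. Lean on these libraries where they do the work, as an engineer would, in place of code of your own. Each camera call takes 0.05 s, during which the arm holds its last target. There are 200 camera calls.

## Working session

There is one attempt and no reset: what is moved stays moved. The work goes in short steps, Python scripts to look and compute and a tool call to move; the robot and the scene stay as the last step left them, time stands still between calls to the robot, and variables do not carry over. Pictures are saved under pics/ and viewed, at most 10 in all, crops included, and the job is handed in when it is done.

Besides the shell and the picture viewer there is one more tool, called after ">>>" as a command line: name --argument value ..., lists and objects as JSON in quotes. play_rows: Moves the arm, as the interface text tells. Its arguments: {"type":"object","properties":{"motion":{"type":"array","items":{"type":"object","properties":{"xyz":{"type":"array","items":{"type":"number"}},"dr":{"type":"array","items":{"type":"number"}},"hand":{"type":"number"}}}},"squeeze":{"type":"number"}},"required":["motion"]}

```bash
ls; mkdir -p pics; python3 - <<'E'
from plant import env
import cv2,numpy as np
for n in("side","top"):
    im=env.snapshot(n); cv2.imwrite(f"pics/{n}0.png",cv2.cvtColor(im,cv2.COLOR_RGB2BGR)[:,:,:]); c=env.camera_info(n);print(n,{k:np.round(v,3).tolist() for k,v in c.items()})
o=env.get_obs();print(o)
E
```

```text
pics
side {'mtx': [[461.313, 0.0, 261.156], [0.0, 461.313, 195.58], [0.0, 0.0, 1.0]], 'dist': [-0.087, 0.0, 0.0, 0.0, 0.0], 'position': [318.572, 1167.556, 887.188], 'rotation': [-0.233, 2.673, -1.459]}
top {'mtx': [[403.216, 0.0, 258.066], [0.0, 403.216, 190.202], [0.0, 0.0, 1.0]], 'dist': [0.009, 0.0, 0.0, 0.0, 0.0], 'position': [421.73, 11.533, 1576.837], 'rotation': [-2.183, 2.188, -0.104]}
{'time': 0.1, 'q': array([-8.59375823e-01,  3.85476812e-01,  6.75723974e-03, -4.06828954e-04,
       -1.19400268e+00, -2.58578006e-01]), 'qvel': array([ 1.32636279e-03, -2.08053629e-04,  3.97745410e-03,  1.79572817e-03,
        1.45869691e-03, -9.10903289e-05]), 'joint_efforts': array([-2.03268792e-03, -3.93318164e+01,  1.88927293e+01,  4.19802323e+00,
       -2.60457578e-03,  2.21291785e-06]), 'tcp_pos': array([ 273.21982673, -561.53753415,  230.33481787]), 'eef_rot': array([ 7.04904614e-01, -3.06090932e+00, -2.95274755e-03]), 'force': array([-0.25620818, -1.17936712, -0.02008535]), 'ft_torque': array([ 0.00514244, -0.01214787,  0.00164703]), 'gripper_force': 0.0, 'finger_gap': 1.0026438268062803}
```

View pics/side0.png

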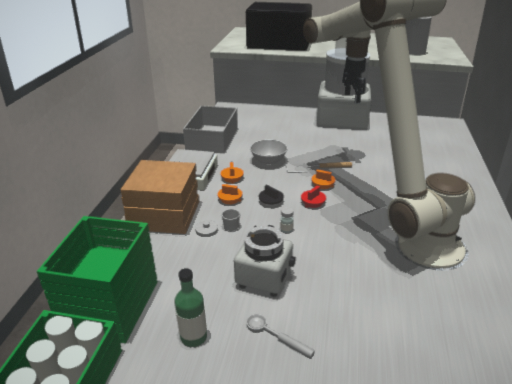

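View pics/top0.png

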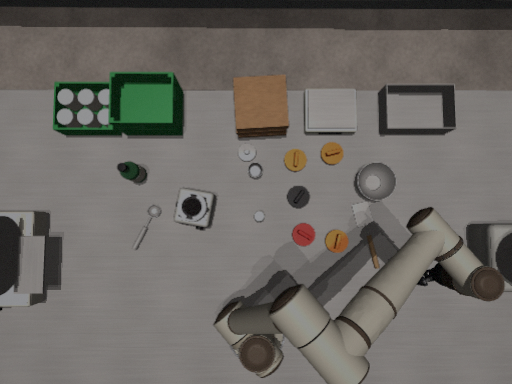

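The black lid is at top (298,197) / side (271,195). Things it could be mistaken for, in the top view:
- orange copies at (295,160), (332,153) and (337,240)
- a red copy at (303,235)
- the plain jar_cap at (247,153)

I choose the black one. The mill is at top (194,207) / side (264,258). Next, close crops of both.

```bash
cat > h.py <<'E'
import cv2,numpy as np
from plant import env
def cam(n):
    c=env.camera_info(n);R=np.array(c["rotation"],float)
    R=cv2.Rodrigues(R)[0] if R.size==3 else R
    return np.array(c["mtx"],float),np.array(c["dist"],float),np.array(c["position"],float),R
def ray(n,p):
    K,d,C,R=cam(n);u=cv2.undistortPoints(np.array([[p]],float),K,d)[0,0]
    return C,R@np.array([u[0],u[1],1.])
def onz(n,p,z):
    C,v=ray(n,p);return C+v*(z-C[2])/v[2]
def proj(n,P):
    K,d,C,R=cam(n);return cv2.projectPoints(np.array(P,float).reshape(-1,3),cv2.Rodrigues(R.T)[0],-R.T@C,K,d)[0][:,0]
def snap(n,f=None):
    im=cv2.cvtColor(env.snapshot(n),cv2.COLOR_RGB2BGR)
    if f:cv2.imwrite(f,im)
    return im
E
python3 - <<'E'
from h import *
t=cv2.imread("pics/top0.png");s=cv2.imread("pics/side0.png")
f=lambda a,x,y,w:cv2.resize(a[y-w:y+w,x-w:x+w],(390,290) if 0 else (290,290),interpolation=cv2.INTER_CUBIC)
cv2.imwrite("pics/c0.png",np.vstack([np.hstack([f(t,298,197,18),f(t,194,207,24)]),np.hstack([f(s,271,195,20),f(s,264,258,40)])]))
print(onz("top",(298,197),40),onz("top",(192,207),155),onz("side",(271,195),30),onz("side",(264,240),155))
for n,p in(("top",(298,197)),):
    print(onz(n,(298,187),40)-onz(n,(298,197),40),onz(n,(308,197),40)-onz(n,(298,197),40))
E
```

```text
[ 521.28390852 -161.16287815   40.        ] [479.33423623 225.58196077 155.        ] [ 522.20434629 -153.96924192   30.        ] [476.59206972 252.09079291 155.        ]
[38.39026922 -0.41978725  0.        ] [ -0.07498493 -38.29195592   0.        ]
```

View pics/c0.png

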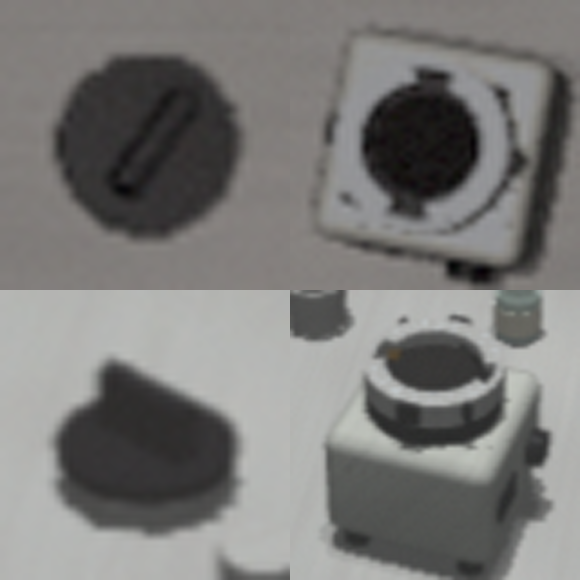

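The crop confirms the black lid, with its bar running from about (293.5,190→) lower left to upper right. The mill's notches are at about (193.5,196) and (189,217) in the top view. Now I'll measure them precisely.

```bash
cat > m.py <<'E'
from h import *
def up(im,x,y,w,k=8):
    c=im[y-w:y+w,x-w:x+w];return cv2.resize(cv2.cvtColor(c,cv2.COLOR_BGR2GRAY),None,fx=k,fy=k,interpolation=cv2.INTER_CUBIC)
def back(p,x,y,w,k=8): return (np.array(p)+.5)/k-.5+[x-w,y-w]
def blob(mask,pt):
    n,l,s,c=cv2.connectedComponentsWithStats(mask.astype(np.uint8));i=l[pt[1],pt[0]];return (l==i)&mask,s[i],c[i]
def tri(a,b):
    C1,v1=ray("top",a);C2,v2=ray("side",b);v1/=np.linalg.norm(v1);v2/=np.linalg.norm(v2)
    t=np.linalg.lstsq(np.c_[v1,-v2],C2-C1,rcond=None)[0];p,q=C1+v1*t[0],C2+v2*t[1];return (p+q)/2,np.linalg.norm(p-q)
E
python3 - <<'E'
from m import *
t=cv2.imread("pics/top0.png");s=cv2.imread("pics/side0.png")
g=up(t,298,197,20); print("lid levels",g[80,20],g[160,100],g[160,160],g.min())
m,st,c=blob(g<85,(130,130));cs=cv2.findContours(m.astype(np.uint8),0,1)[0];e=cv2.fitEllipse(max(cs,key=len));pf=back(e[0],298,197,20)
print("flange px",pf,np.array(e[1])/8,onz("top",pf,21))
fl=m
d=(g<47)&cv2.erode(m.astype(np.uint8),np.ones((25,25))).astype(bool)
n,l,ss,cc=cv2.connectedComponentsWithStats(d.astype(np.uint8));print(ss[1:,4],d.sum())
ys,xs=np.nonzero(d);r=cv2.minAreaRect(np.c_[xs,ys].astype(np.float32));b=back(cv2.boxPoints(r),298,197,20);print("bar",back(r[0],298,197,20),np.array(r[1])/8,[onz("top",q,57).round(1).tolist() for q in b])
g=up(t,194,207,26);print("bore lv",g[205,190],g[205,290],g[200,100])
for th in(70,90,110):
    m,st,c=blob(g<th,(190,205));print(th,st,back(c,194,207,26))
    ct=max(cv2.findContours(m.astype(np.uint8),0,1)[0],key=len)[:,0].astype(float);
    q=np.array([onz("top",back(p,194,207,26),155) for p in ct]);
    ce=q[:,:2].mean(0)
    for _ in range(5):
        rr=np.hypot(*(q[:,:2]-ce).T);k=rr<np.percentile(rr,75);A=np.c_[2*q[k,:2],np.ones(k.sum())];x=np.linalg.lstsq(A,(q[k,:2]**2).sum(1),rcond=None)[0];ce=x[:2]
    R=np.sqrt(x[2]+ce@ce);a=np.degrees(np.arctan2(q[:,1]-ce[1],q[:,0]-ce[0]));
    print("bore",ce,R,[(lo,np.round(np.mean(a[(rr>R+3)&(abs((a-lo+180)%360-180)<40)]%360),1),rr[abs((a-lo+180)%360-180)<40].max().round(1)) for lo in(0-12,168)])
E
```

```text
lid levels 127 53 46 8
flange px [297.82618332 196.52555084] [22.37402916 22.61388397] [ 524.35637383 -162.64438357   21.        ]
[5384   39    1    7] 5431
bar [298.4740181  196.45395851] [10.30358696 17.2537365 ] [[518.3, -123.2, 57.0], [557.5, -175.9, 57.0], [526.2, -199.0, 57.0], [487.1, -146.3, 57.0]]
bore lv 22 148 146
70 [  112   109   154   194 20018] [191.1251686  206.22410456]
bore [482.17341493 228.63232787] 33.60481995829447 [(-12, np.float64(263.2), np.float64(42.9)), (168, np.float64(169.0), np.float64(42.6))]
90 [  110   107   158   199 21351] [191.13174149 206.25115041]
bore [482.0880466 228.6170019] 34.60278602710904 [(-12, np.float64(258.9), np.float64(43.7)), (168, np.float64(169.5), np.float64(43.9))]
110 [  109   104   161   205 22754] [191.15060539 206.27787422]
bore [482.01540142 228.55266239] 35.67605440550932 [(-12, np.float64(250.7), np.float64(44.8)), (168, np.float64(169.5), np.float64(45.1))]
```

```bash
python3 - <<'E'
from m import *
t=cv2.imread("pics/top0.png");s=cv2.imread("pics/side0.png")
g=up(t,298,197,20)
m,_,_=blob(g<85,(130,130));er=cv2.erode(m.astype(np.uint8),np.ones((41,41))).astype(bool)
for th in(20,25,30,35,40):
    d,_,_=blob((g<th)&er,tuple(np.argwhere((g==g[er].min())&er)[0][::-1]));ys,xs=np.nonzero(d);P=np.array([onz("top",back(p,298,197,20),57)[:2] for p in np.c_[xs,ys][::7]]) 
    w,v=np.linalg.eigh(np.cov(P.T));a=np.degrees(np.arctan2(v[1,1],v[0,1]));print(th,len(xs),P.mean(0),a%180-180,4*np.sqrt(w))
a,b=onz("side",(266.2,184.9),57),onz("side",(283.4,194.6),57);print(a,b,np.degrees(np.arctan2(*(b-a)[1::-1])))
# side bore rim: 
g=up(s,264,240,26)
for th in(70,80,90):
    m,st,c=blob(g<th,(208,230));print(th,st/8,back(st[:2],264,240,26),back(c,264,240,26))
G=cv2.cvtColor(cv2.imread("pics/side0.png"),cv2.COLOR_BGR2GRAY);
cv2.imwrite("pics/c1.png",np.hstack([cv2.resize(s[222:262,240:292],(520,400),interpolation=cv2.INTER_CUBIC),]))
for z in(150,153,156,159,162):print(z,proj("side",[onz("top",(191.13,206.25),z)]),proj("side",[onz("top",(191.13,206.25),z)+[0,-50,0],onz("top",(191.13,206.25),z)+[0,50.5,0]]).tolist())
E
```

```text
20 115 [ 501.07457733 -147.09972875] -107.55151203555423 [3.57983161 9.558771  ]
25 180 [ 501.0641276  -147.51566815] -99.6476151574262 [5.57157693 9.62054784]
30 379 [ 502.76620242 -146.98850138] -130.49897437981247 [ 9.05609436 18.26284905]
35 1682 [ 518.03117532 -155.36947377] -25.327996567056942 [19.10007382 66.56505185]
40 3149 [ 521.12548746 -159.69782134] -34.27663172930659 [24.37788335 68.24235701]
[ 542.28342524 -173.32636661   57.        ] [ 475.38377142 -121.81182594   57.        ] 142.4027571825169
70 [  13.25    18.75    28.      12.625 2059.875] [250.8125 232.3125] [264.14832135 238.49680275]
80 [  10.625   17.375   30.875   14.125 2414.75 ] [248.1875 230.9375] [263.62144114 237.96546615]
90 [  10.375   16.375   31.375   15.25  2702.375] [247.9375 229.9375] [263.4977248  237.51646411]
150 [[263.36028672 235.9574793 ]] [[266.54008477942796, 224.72123074016838], [259.9203140673207, 248.10698643790616]]
153 [[263.43763778 234.94116216]] [[266.6181656898271, 223.72647276714244], [259.9965411123558, 247.06864409520148]]
156 [[263.51515506 233.92260146]] [[266.6964047896532, 222.72961913296166], [260.0729424958336, 246.02789474798539]]
159 [[263.59283889 232.90179242]] [[266.7748023670004, 221.73066568106591], [260.14951860835373, 244.98473286842903]]
162 [[263.6706896  231.87873024]] [[266.85335870954816, 220.7296082572356], [260.2262698405232, 243.93915292727416]]
```

View pics/c1.png

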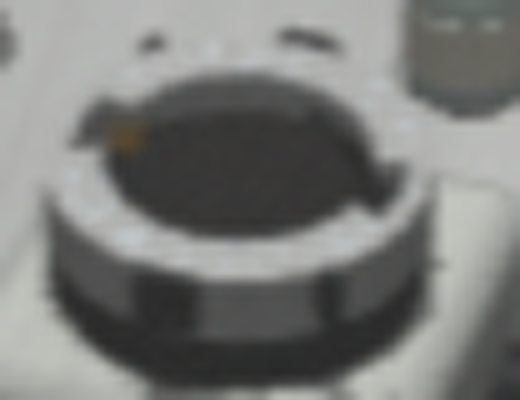

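The collar crop shows the bore centre at about side (263.5,237.6), which puts its top at z≈147. The lid is at about (523,-162) with bar yaw ≈ -33°. I'll move above it.

>>> play_rows --motion '[{"xyz": [0.0,0.03,0.01],"dr": [0,0,0.12]},{"xyz": [0.02,0.06,0.01],"dr": [0,0,0.24]},{"xyz": [0.04,0.09,0.01],"dr": [0,0,0.36]},{"xyz": [0.06,0.12,0.01],"dr": [0,0,0.48]},{"xyz": [0.08,0.15,0.01],"dr": [0,0,0.6]},{"xyz": [0.1,0.18,0.01],"dr": [0,0,0.72]},{"xyz": [0.12,0.21,0.01],"dr": [0,0,0.84]},{"xyz": [0.14,0.24,0.01],"dr": [0,0,0.96]}]'

```text
$.motion[0]: bad value
```

>>> play_rows --motion '[{"xyz": [0.018,0.03,-0.01],"dr": [0,0,0.12],"hand": 0},{"xyz": [0.036,0.06,-0.025],"dr": [0,0,0.24],"hand": 0},{"xyz": [0.054,0.09,-0.04],"dr": [0,0,0.36],"hand": 0},{"xyz": [0.07,0.11,-0.055],"dr": [0,0,0.48],"hand": 0},{"xyz": [0.085,0.13,-0.07],"dr": [0,0,0.6],"hand": 0},{"xyz": [0.1,0.15,-0.085],"dr": [0,0,0.72],"hand": 0},{"xyz": [0.11,0.16,-0.1],"dr": [0,0,0.84],"hand": 0},{"xyz": [0.11,0.16,-0.11],"dr": [0,0,0.96],"hand": 0}]'

```text
time: 0.77
tcp_pos: [384.4, -399.5, 119.6]
eef_rot: [2.05, -2.381, -0.004]
force: [-0.9, -0.4, -0.4]
finger_gap: 1.0
gripper_force: 0.0
```

>>> play_rows --motion '[{"xyz": [0,0,-0.01],"dr": [0,0,0.1]},{"xyz": [0,0,-0.02],"dr": [0,0,0.19]},{"xyz": [0,0,-0.02],"dr": [0,0,0.19]},{"xyz": [0,0,-0.02],"dr": [0,0,0.19]},{"xyz": [0,0,-0.02],"dr": [0,0,0.19]},{"xyz": [0,0,-0.02],"dr": [0,0,0.19]},{"xyz": [0,0,-0.02],"dr": [0,0,0.19]},{"xyz": [0,0,-0.02],"dr": [0,0,0.19]}]'

```text
$.motion[0]: bad value
```

```bash
python3 - <<'E'
from m import *
s=snap("side");t=snap("top")
o=env.get_obs();R=cv2.Rodrigues(o["eef_rot"])[0];print(o["time"],o["tcp_pos"],R[:,1],o["q"])
f=lambda a,x,y,w:cv2.resize(a[y-w:y+w,x-w:x+w],(400,400),interpolation=cv2.INTER_CUBIC)
cv2.imwrite("pics/c2.png",np.hstack([f(s,271,185,30),f(t,298,197,30)]))
print(proj("side",[o["tcp_pos"],[523,-162,41]]),proj("side",[[523+28*np.cos(.576)*k,-162-28*np.sin(.576)*k,57] for k in(1,-1)]))
E
```

```text
0.8667 [ 382.67528052 -400.40828344  119.11809694] [-0.98766957  0.15648642  0.00456218] [-5.15685728e-01  3.75626120e-01 -3.16578497e-01 -7.47786893e-04
 -8.83680508e-01  3.59022332e-01]
[[318.33736991 143.3655626 ]
 [271.16441653 191.0498942 ]] [[265.19167492 184.21014284]
 [277.33680185 190.04204221]]
```

View pics/c2.png

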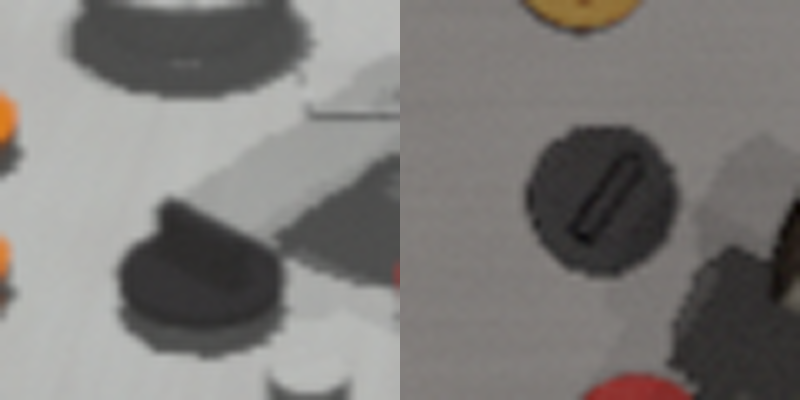

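The rows need "hand", so only the middle call ran. It was safe. The bar in the top crop is centred at px (298.9,196), which gives (524,-162.5) and yaw ≈ -34°.

>>> play_rows --motion '[{"xyz": [0.018,0.03,0.01],"dr": [0,0,0.12],"hand": 0},{"xyz": [0.036,0.06,0.01],"dr": [0,0,0.24],"hand": 0},{"xyz": [0.054,0.09,0.01],"dr": [0,0,0.36],"hand": 0},{"xyz": [0.072,0.12,0.01],"dr": [0,0,0.48],"hand": 0},{"xyz": [0.09,0.15,0.01],"dr": [0,0,0.6],"hand": 0},{"xyz": [0.107,0.18,0.005],"dr": [0,0,0.72],"hand": 0},{"xyz": [0.124,0.21,0.0],"dr": [0,0,0.84],"hand": 0},{"xyz": [0.1406,0.2395,0.0],"dr": [0,0,0.96],"hand": 0}]'

```text
time: 1.53
tcp_pos: [524.3, -161.4, 121.3]
eef_rot: [2.913, -1.176, -0.001]
force: [-0.5, -0.2, -0.4]
finger_gap: 0.998
gripper_force: 0.0
```

>>> play_rows --motion '[{"xyz": [0,0,-0.01],"dr": [0,0,0.1],"hand": 0},{"xyz": [0,0,-0.02],"dr": [0,0,0.174],"hand": 0},{"xyz": [0,0,-0.03],"dr": [0,0,0.174],"hand": 0},{"xyz": [0,0,-0.03],"dr": [0,0,0.174],"hand": 0},{"xyz": [0,0,-0.03],"dr": [0,0,0.174],"hand": 0},{"xyz": [0,0,-0.03],"dr": [0,0,0.174],"hand": 0},{"xyz": [0,0,-0.03],"dr": [0,0,0.174],"hand": 0},{"xyz": [0,0,-0.03],"dr": [0,0,0.174],"hand": 0}]'

```text
time: 2.2
tcp_pos: [524.3, -162.9, 92.0]
eef_rot: [-3.003, 0.923, -0.002]
force: [-0.1, -0.2, 0.0]
finger_gap: 1.001
gripper_force: 0.0
```

```bash
python3 - <<'E'
from m import *
s=snap("side","pics/s3.png")
o=env.get_obs();R=cv2.Rodrigues(o["eef_rot"])[0];print(o["time"],o["tcp_pos"],np.degrees(np.arctan2(R[1,1],R[0,1])),R[:,2],o["q"])
print(proj("side",[o["tcp_pos"],[524,-162.5,57]]))
cv2.imwrite("pics/c3.png",cv2.resize(s[140:215,230:330],(800,600),interpolation=cv2.INTER_CUBIC))
E
```

```text
2.25 [ 524.2559311  -162.83319057   91.89601636] -124.14406122537193 [ 1.12618071e-03 -1.14868889e-04 -9.99999359e-01] [-5.71909072e-03  3.99746861e-01 -3.62864776e-01  1.50121839e-04
 -8.07057876e-01  9.80485094e-01]
[[270.95925205 178.16728624]
 [270.93729117 186.99472024]]
```

View pics/c3.png

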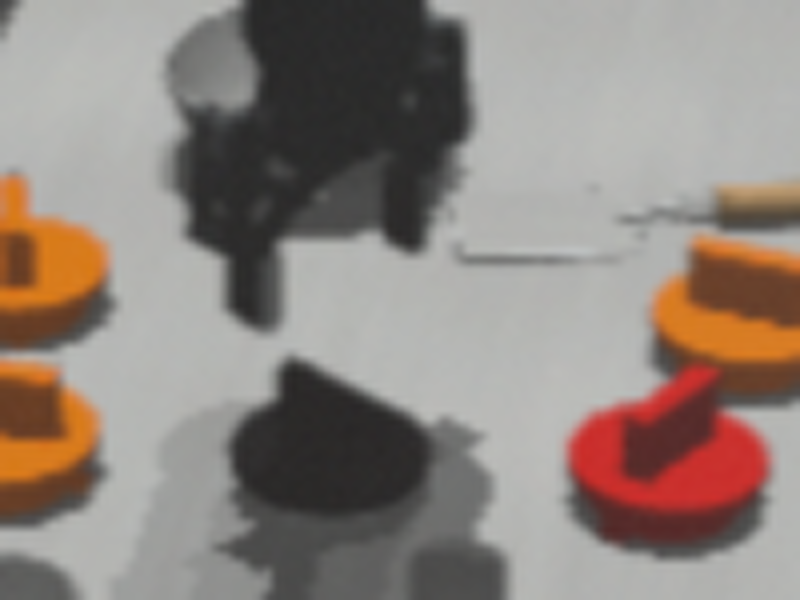

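The fingers straddle the bar, with tips at about side (262,178) and (281,170). I'll descend to TCP z≈30 and close.

>>> play_rows --motion '[{"xyz": [0,0,-0.02],"dr": [0,0,0],"hand": 0},{"xyz": [0,0,-0.04],"dr": [0,0,0],"hand": 0},{"xyz": [0,0,-0.055],"dr": [0,0,0],"hand": 0},{"xyz": [0,0,-0.0615],"dr": [0,0,0],"hand": 60},{"xyz": [0,0,-0.0615],"dr": [0,0,0],"hand": 120},{"xyz": [0,0,-0.0615],"dr": [0,0,0],"hand": 180},{"xyz": [0,0,-0.0615],"dr": [0,0,0],"hand": 255},{"xyz": [0,0,-0.0615],"dr": [0,0,0],"hand": 255}]' --squeeze 70

```text
time: 2.92
tcp_pos: [524.9, -162.5, 30.9]
eef_rot: [-3.003, 0.92, -0.004]
force: [-0.7, -0.3, 0.8]
finger_gap: 0.295
gripper_force: 0.0
```

>>> play_rows --motion '[{"xyz": [0,0,0],"dr": [0,0,0],"hand": 255},{"xyz": [0,0,0],"dr": [0,0,0],"hand": 255},{"xyz": [0,0,0],"dr": [0,0,0],"hand": 255},{"xyz": [0,0,0],"dr": [0,0,0],"hand": 255},{"xyz": [0,0,0],"dr": [0,0,0],"hand": 255},{"xyz": [0,0,0],"dr": [0,0,0],"hand": 255},{"xyz": [0,0,0],"dr": [0,0,0],"hand": 255},{"xyz": [0,0,0],"dr": [0,0,0],"hand": 255}]'

```text
time: 3.58
tcp_pos: [524.9, -162.5, 30.9]
eef_rot: [-3.004, 0.92, -0.003]
force: [-1.6, 0.6, 4.9]
finger_gap: 0.152
gripper_force: 69.3
```

>>> play_rows --motion '[{"xyz": [0,0,0.02],"dr": [0,0,0],"hand": 255},{"xyz": [0,0,0.05],"dr": [0,0,0],"hand": 255},{"xyz": [0,0,0.085],"dr": [0,0,0],"hand": 255},{"xyz": [0,0,0.12],"dr": [0,0,0],"hand": 255},{"xyz": [0,0.01,0.15],"dr": [0,0,0.05],"hand": 255},{"xyz": [-0.003,0.03,0.175],"dr": [0,0,0.1],"hand": 255},{"xyz": [-0.006,0.06,0.19],"dr": [0,0,0.15],"hand": 255},{"xyz": [-0.01,0.09,0.19],"dr": [0,0,0.2],"hand": 255}]'

```text
time: 4.25
tcp_pos: [515.5, -71.9, 223.3]
eef_rot: [-3.079, 0.614, -0.011]
force: [1.1, -0.3, -2.1]
finger_gap: 0.155
gripper_force: 68.5
```

```bash
python3 - <<'E'
from m import *
t=cv2.imread("pics/top0.png");s=cv2.imread("pics/side0.png")
g=up(t,194,207,26)
for z in(147,):
  for th in(80,100):
    m,_,_=blob(g<th,(190,205));ct=max(cv2.findContours(m.astype(np.uint8),0,1)[0],key=len)[:,0]
    q=np.array([onz("top",back(p,194,207,26),z)[:2] for p in ct]);ce=q.mean(0)
    for _ in range(5):
        d=q-ce;rr=np.hypot(*d.T);a=np.degrees(np.arctan2(d[:,1],d[:,0]));k=(abs((a+10+90)%180-90)>35);x=np.linalg.lstsq(np.c_[2*q[k],np.ones(k.sum())],(q[k]**2).sum(1),rcond=None)[0];ce=x[:2]
    R=np.sqrt(x[2]+ce@ce);k=(rr>R+4)&(abs((a+10+90)%180-90)<35)
    print(th,ce,R,[(np.mean(q[k&(s_*d[:,0]>0)],0)).round(1) for s_ in(1,-1)],np.mean((a[k]+10+90)%180-100))
# side: notch centres by eye (crop c1): left notch (105,115)/10, right (380,185)/10
for p in((250.2,232.9),(277.6,240.3)):print(onz("side",p,147))
g=up(s,264,240,26)
for th in(80,95,110):
    m,_,_=blob(g<th,(208,230));ct=max(cv2.findContours(m.astype(np.uint8),0,1)[0],key=len)[:,0]
    q=np.array([onz("side",back(p,264,240,26),147)[:2] for p in ct]);d=q-[482.4,229.8];rr=np.hypot(*d.T);a=np.degrees(np.arctan2(d[:,1],d[:,0]));k=(abs((a+10+90)%180-90)>30);x=np.linalg.lstsq(np.c_[2*q[k],np.ones(k.sum())],(q[k]**2).sum(1),rcond=None)[0]
    print(th,x[:2],np.sqrt(x[2]+x[:2]@x[:2]),q.min(0),q.max(0))
o=env.get_obs();print(o["tcp_pos"],o["force"],o["finger_gap"],o["gripper_force"])
E
```

```text
80 [482.41362754 229.80303063] 34.16637652885678 [array([523.5, 222.9]), array([441.7, 237.5])] -10.087929769687786
100 [482.42824233 229.75921011] 35.11453713972139 [array([524.3, 222.6]), array([440.5, 237.4])] -10.078464505056457
[519.30177211 218.59369241 147.        ]
[443.53299288 237.3474626  147.        ]
80 [480.64748873 233.75203311] 30.08052897366804 [440.05061839 203.11358304] [523.21717864 263.37176993]
95 [481.82621334 231.18679749] 32.956831305705315 [439.34109723 198.09925821] [524.07750329 264.19525058]
110 [481.89244529 230.70470823] 34.078357965530934 [438.58780425 196.06703284] [524.83425032 265.0726048 ]
[515.47827202 -71.89912304 223.29629841] [ 1.10554345 -0.33402464 -2.05656646] 0.15463368407741787 68.46990466117859
```

>>> play_rows --motion '[{"xyz": [-0.004,0.038,0],"dr": [0,0,0.05],"hand": 255},{"xyz": [-0.008,0.078,0],"dr": [0,0,0.1],"hand": 255},{"xyz": [-0.012,0.118,0],"dr": [0,0,0.15],"hand": 255},{"xyz": [-0.016,0.158,0],"dr": [0,0,0.2],"hand": 255},{"xyz": [-0.02,0.198,0],"dr": [0,0,0.22],"hand": 255},{"xyz": [-0.024,0.238,0],"dr": [0,0,0.22],"hand": 255},{"xyz": [-0.028,0.275,0],"dr": [0,0,0.22],"hand": 255},{"xyz": [-0.0317,0.3025,0],"dr": [0,0,0.22],"hand": 255}]'

```text
time: 4.92
tcp_pos: [481.1, 232.6, 219.0]
eef_rot: [3.13, -0.272, -0.002]
force: [1.3, -0.8, -2.2]
finger_gap: 0.152
gripper_force: 68.4
```

>>> play_rows --motion '[{"xyz": [0,0,-0.01],"dr": [0,0,0],"hand": 255},{"xyz": [0,0,-0.02],"dr": [0,0,0],"hand": 255},{"xyz": [0,0,-0.022],"dr": [0,0,0],"hand": 255},{"xyz": [0,0,-0.022],"dr": [0,0,0],"hand": 255},{"xyz": [0,0,-0.022],"dr": [0,0,0],"hand": 255},{"xyz": [0,0,-0.022],"dr": [0,0,0],"hand": 255},{"xyz": [0,0,-0.022],"dr": [0,0,0],"hand": 255},{"xyz": [0,0,-0.022],"dr": [0,0,0],"hand": 255}]'

```text
time: 5.58
tcp_pos: [482.7, 229.6, 198.3]
eef_rot: [-3.129, 0.276, -0.001]
force: [-0.1, -0.3, -1.9]
finger_gap: 0.15
gripper_force: 68.5
```

```bash
python3 - <<'E'
from m import *
s=snap("side","pics/s4.png");t=snap("top","pics/t4.png")
o=env.get_obs();R=cv2.Rodrigues(o["eef_rot"])[0];print(o["time"],o["tcp_pos"],np.degrees(np.arctan2(R[1,1],R[0,1])),R[:,2],o["force"],o["ft_torque"])
P=o["tcp_pos"];print(proj("side",[P-[0,0,6],P-[0,0,30.9],[482.3,230,147]]))
cv2.imwrite("pics/c4.png",np.hstack([cv2.resize(s[200:260,238:290],(520,600),interpolation=cv2.INTER_CUBIC),cv2.resize(t[180:240,178:206],(280,600),interpolation=cv2.INTER_CUBIC)]))
E
```

```text
5.6833 [482.54834052 229.80890618 198.18328506] -100.04480772389545 [ 5.66494318e-04  4.83910203e-04 -9.99999722e-01] [ 0.48238947 -0.6831945  -1.79587391] [0.01311904 0.02616011 0.00916219]
[[263.1827138  222.92398041]
 [263.19320862 230.72387762]
 [263.28285391 236.99909022]]
```

View pics/c4.png

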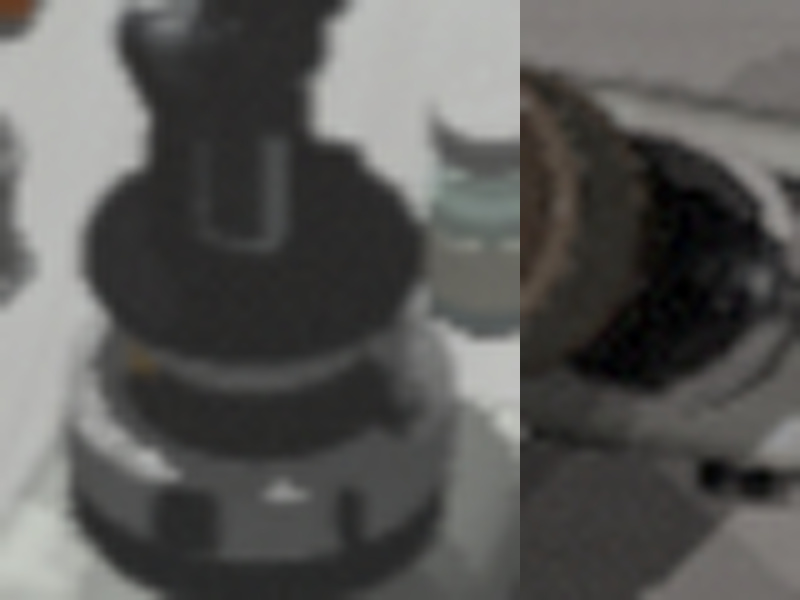

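The lid hovers over the collar. The flange is centred at about side u=263.0 and the collar at about 263.7. I'll refine that by sub-pixel edges.

```bash
python3 - <<'E'
from m import *
s=cv2.cvtColor(cv2.imread("pics/s4.png"),6).astype(float);s0=cv2.cvtColor(cv2.imread("pics/side0.png"),6).astype(float)
def prof(im,r,a,b): print(r,a,im[r,a:b].astype(int).tolist())
for r in(223,225,227):prof(s,r,242,252);prof(s,r,274,286)
for r in(245,248):prof(s0,r,241,250);prof(s0,r,278,288)
P=np.array([482.55,229.8,198.2]);L=P-[0,0,30.9]
th=np.linspace(0,2*np.pi,721)
for z in(17,25):
    q=proj("side",L+np.c_[44*np.cos(th),44*np.sin(th),z+0*th]);print("flange",z,q.min(0),q.max(0),q[q[:,0].argmin()],q[q[:,0].argmax()])
for z in(135,147):
    q=proj("side",np.array([482.3,230,z])+np.c_[51*np.cos(th),51*np.sin(th),0*th]);print("collar",z,q[q[:,0].argmin()],q[q[:,0].argmax()],q.max(0))
E
```

```text
223 242 [185, 186, 184, 164, 106, 57, 46, 47, 48, 47]
223 274 [41, 41, 44, 42, 43, 49, 74, 100, 106, 101, 103, 104]
225 242 [183, 186, 183, 160, 100, 54, 48, 46, 47, 46]
225 274 [43, 42, 43, 43, 42, 46, 71, 95, 99, 103, 106, 107]
227 242 [183, 185, 182, 161, 106, 57, 48, 48, 48, 46]
227 274 [43, 42, 41, 44, 42, 54, 76, 94, 99, 100, 101, 101]
245 241 [175, 169, 161, 134, 86, 81, 97, 129, 157]
245 278 [156, 121, 92, 79, 90, 144, 189, 193, 191, 186]
248 241 [173, 183, 180, 143, 80, 76, 80, 80, 82]
248 278 [79, 78, 76, 72, 84, 121, 161, 186, 183, 174]
flange 17 [245.99975528 215.49855886] [280.3772696  235.95699938] [245.99975528 225.70970075] [280.3772696 225.7298901]
flange 25 [245.93208238 213.01267911] [280.43816739 233.39110953] [245.93208238 223.18312777] [280.43816739 223.2022602 ]
collar 135 [243.81093994 241.07840415] [282.76992585 241.00303839] [282.76992585 253.17121742]
collar 147 [243.6986828  237.45182003] [282.87351252 237.37531314] [282.87351252 249.48736256]
```

>>> play_rows --motion '[{"xyz": [-0.001,0,-0.006],"dr": [0,0,0],"hand": 255},{"xyz": [-0.001,0,-0.012],"dr": [0,0,0],"hand": 255},{"xyz": [-0.001,0,-0.016],"dr": [0,0,0],"hand": 255},{"xyz": [-0.001,0,-0.018],"dr": [0,0,0],"hand": 255},{"xyz": [-0.001,0,-0.02],"dr": [0,0,0],"hand": 255},{"xyz": [-0.001,0,-0.022],"dr": [0,0,0],"hand": 255},{"xyz": [-0.001,0,-0.023],"dr": [0,0,0],"hand": 255},{"xyz": [-0.001,0,-0.023],"dr": [0,0,0],"hand": 255}]'

```text
time: 6.35
tcp_pos: [481.3, 230.0, 174.6]
eef_rot: [3.129, -0.274, -0.0]
force: [-0.4, 0.3, -2.6]
finger_gap: 0.148
gripper_force: 68.6
```

>>> play_rows --motion '[{"xyz": [0,0,-0.001],"dr": [0,0,0],"hand": 255},{"xyz": [0,0,-0.002],"dr": [0,0,0],"hand": 255},{"xyz": [0,0,-0.003],"dr": [0,0,0],"hand": 255},{"xyz": [0,0,-0.004],"dr": [0,0,0],"hand": 255},{"xyz": [0,0,-0.005],"dr": [0,0,0],"hand": 255},{"xyz": [0,0,-0.006],"dr": [0,0,0],"hand": 255},{"xyz": [0,0,-0.006],"dr": [0,0,0],"hand": 255},{"xyz": [0,0,-0.006],"dr": [0,0,0],"hand": 255}]'

```text
time: 7.02
tcp_pos: [481.4, 230.0, 169.0]
eef_rot: [-3.13, 0.274, -0.0]
force: [-1.4, 0.5, 1.0]
finger_gap: 0.147
gripper_force: 68.7
```

>>> play_rows --motion '[{"xyz": [0,0,-0.001],"dr": [0,0,0],"hand": 255},{"xyz": [0,0,-0.001],"dr": [0,0,0],"hand": 255},{"xyz": [0,0,-0.002],"dr": [0,0,0],"hand": 255},{"xyz": [0,0,-0.002],"dr": [0,0,0],"hand": 255},{"xyz": [0,0,-0.003],"dr": [0,0,0],"hand": 255},{"xyz": [0,0,-0.003],"dr": [0,0,0],"hand": 255},{"xyz": [0,0,-0.003],"dr": [0,0,0],"hand": 255},{"xyz": [0,0,-0.003],"dr": [0,0,0],"hand": 255}]'

```text
time: 7.68
tcp_pos: [481.4, 230.1, 165.9]
eef_rot: [-3.13, 0.274, -0.0]
force: [-0.8, 0.3, 1.9]
finger_gap: 0.149
gripper_force: 68.9
```

>>> play_rows --motion '[{"xyz": [0,0,-0.001],"dr": [0,0,0],"hand": 255},{"xyz": [0,0,-0.001],"dr": [0,0,0],"hand": 255},{"xyz": [0,0,-0.002],"dr": [0,0,0],"hand": 255},{"xyz": [0,0,-0.002],"dr": [0,0,0],"hand": 255},{"xyz": [0,0,-0.003],"dr": [0,0,0],"hand": 255},{"xyz": [0,0,-0.003],"dr": [0,0,0],"hand": 255},{"xyz": [0,0,-0.003],"dr": [0,0,0],"hand": 255},{"xyz": [0,0,-0.003],"dr": [0,0,0],"hand": 255}]'

```text
time: 8.35
tcp_pos: [481.4, 230.0, 162.9]
eef_rot: [-3.13, 0.274, -0.0]
force: [-0.9, -0.4, 1.6]
finger_gap: 0.15
gripper_force: 69.1
```

>>> play_rows --motion '[{"xyz": [0,0,-0.0005],"dr": [0,0,0],"hand": 255},{"xyz": [0,0,-0.001],"dr": [0,0,0],"hand": 255},{"xyz": [0,0,-0.0015],"dr": [0,0,0],"hand": 255},{"xyz": [0,0,-0.002],"dr": [0,0,0],"hand": 255},{"xyz": [0,0,-0.002],"dr": [0,0,0],"hand": 255},{"xyz": [0,0,-0.002],"dr": [0,0,0],"hand": 255},{"xyz": [0,0,-0.002],"dr": [0,0,0],"hand": 255},{"xyz": [0,0,-0.002],"dr": [0,0,0],"hand": 255}]'

```text
time: 9.02
tcp_pos: [481.4, 230.1, 161.6]
eef_rot: [-3.129, 0.274, -0.001]
force: [-3.2, -0.5, 6.2]
finger_gap: 0.148
gripper_force: 69.7
```

>>> play_rows --motion '[{"xyz": [0,0,-0.0005],"dr": [0,0,0],"hand": 255},{"xyz": [0,0,-0.001],"dr": [0,0,0],"hand": 255},{"xyz": [0,0,-0.001],"dr": [0,0,0],"hand": 255},{"xyz": [0,0,-0.001],"dr": [0,0,0],"hand": 255},{"xyz": [0,0,-0.001],"dr": [0,0,0],"hand": 255},{"xyz": [0,0,-0.001],"dr": [0,0,0],"hand": 255},{"xyz": [0,0,-0.001],"dr": [0,0,0],"hand": 255},{"xyz": [0,0,-0.001],"dr": [0,0,0],"hand": 255}]'

```text
time: 9.68
tcp_pos: [481.4, 230.0, 161.6]
eef_rot: [-3.129, 0.273, -0.001]
force: [-4.1, -0.1, 10.5]
finger_gap: 0.153
gripper_force: 70.4
```

```bash
python3 - <<'E'
from m import *
o=env.get_obs();R=cv2.Rodrigues(o["eef_rot"])[0];print(o["time"],o["tcp_pos"],np.degrees(np.arctan2(R[1,1],R[0,1])),o["force"],o["ft_torque"],o["q"])
E
```

```text
9.6833 [481.42071506 230.04614514 161.56832263] -99.98627655084988 [-4.09031911 -0.12776534 10.51454468] [-0.23500651  1.33306899 -0.0166813 ] [ 7.50249847e-01  2.93389684e-01 -3.18183467e-01  6.56942590e-04
 -9.58407056e-01  6.45875516e-01]
```

Firm stop (about 12 N net). I'll ease by 1 mm and begin turning clockwise.

>>> play_rows --motion '[{"xyz": [0,0,0.001],"dr": [0,0,0],"hand": 255},{"xyz": [-0.0005,0,0.001],"dr": [0,0,0],"hand": 255},{"xyz": [-0.0005,0,0.001],"dr": [0,0,-0.04],"hand": 255},{"xyz": [-0.0005,0,0.001],"dr": [0,0,-0.08],"hand": 255},{"xyz": [-0.0005,0,0.001],"dr": [0,0,-0.12],"hand": 255},{"xyz": [-0.0005,0,0.001],"dr": [0,0,-0.16],"hand": 255},{"xyz": [-0.0005,0,0.001],"dr": [0,0,-0.2],"hand": 255},{"xyz": [-0.0005,0,0.001],"dr": [0,0,-0.24],"hand": 255}]' --squeeze 90

```text
time: 10.35
tcp_pos: [481.5, 230.0, 161.6]
eef_rot: [-3.074, 0.648, -0.002]
force: [-0.8, -1.5, 6.7]
finger_gap: 0.141
gripper_force: 88.4
```

```bash
cat > st.py <<'E'
from m import *
o=env.get_obs();R=cv2.Rodrigues(o["eef_rot"])[0];print(o["time"],o["tcp_pos"],"bar",np.degrees(np.arctan2(R[1,1],R[0,1]))+90,o["force"],o["ft_torque"],o["finger_gap"])
E
python3 st.py
```

```text
10.35 [481.47686376 229.95830019 161.64836683] bar -23.795861865595853 [-0.80123447 -1.51807477  6.6872791 ] [-0.52652433  0.41592188  0.2491826 ] 0.14085873825953021
```

>>> play_rows --motion '[{"xyz": [0,0,0],"dr": [0,0,-0.06],"hand": 255},{"xyz": [0,0,0],"dr": [0,0,-0.12],"hand": 255},{"xyz": [0,0,0],"dr": [0,0,-0.18],"hand": 255},{"xyz": [0,0,0],"dr": [0,0,-0.24],"hand": 255},{"xyz": [0,0,0],"dr": [0,0,-0.3],"hand": 255},{"xyz": [0,0,0],"dr": [0,0,-0.36],"hand": 255},{"xyz": [0,0,0],"dr": [0,0,-0.42],"hand": 255},{"xyz": [0,0,0],"dr": [0,0,-0.45],"hand": 255}]'

```text
time: 11.02
tcp_pos: [481.4, 229.9, 161.6]
eef_rot: [-2.852, 1.318, -0.002]
force: [-1.4, -1.3, 6.4]
finger_gap: 0.148
gripper_force: 88.3
```

>>> play_rows --motion '[{"xyz": [0,0,0],"dr": [0,0,-0.04],"hand": 255},{"xyz": [0,0,0],"dr": [0,0,-0.07],"hand": 255},{"xyz": [0,0,0],"dr": [0,0,-0.095],"hand": 255},{"xyz": [0,0,0],"dr": [0,0,-0.095],"hand": 255},{"xyz": [0,0,0],"dr": [0,0,-0.095],"hand": 255},{"xyz": [0,0,0],"dr": [0,0,-0.095],"hand": 255},{"xyz": [0,0,0],"dr": [0,0,-0.095],"hand": 255},{"xyz": [0,0,0],"dr": [0,0,-0.095],"hand": 255}]'

```text
time: 11.68
tcp_pos: [481.5, 230.0, 161.7]
eef_rot: [-2.787, 1.449, -0.002]
force: [-1.0, -1.2, 6.0]
finger_gap: 0.148
gripper_force: 88.3
```

```bash
python3 st.py; python3 - <<'E'
from m import *
s=snap("side","pics/s5.png")
cv2.imwrite("pics/c5.png",cv2.resize(s[200:262,232:296],(619,600),interpolation=cv2.INTER_CUBIC))
s0=cv2.imread("pics/side0.png");g=up(s0,264,240,26)
# rib azimuths on collar wall (r=51, z~139): narrow rib px (272.4,251.0), wide (256,252) from c1
for P in((272.2,250.5),(256.3,252)):
    C,v=ray("side",P);c=np.array([482.0,230.2]);d=C[:2]-c;a=v[:2]@v[:2];b=d@v[:2];t=(-b-np.sqrt(b*b-a*(d@d-51.5**2)))/a;q=C+t*v;print(q,np.degrees(np.arctan2(*(q[:2]-c)[::-1])))
E
```

```text
11.6833 [481.49505256 229.98289799 161.65354123] bar -54.94410125234043 [-0.9518995  -1.18782284  5.99532286] [-0.43724907  0.27091037  0.08730589] 0.14843111589983127
[452.09169815 272.12545147 140.13133325] 125.50286932112503
[491.40335372 280.8342467  136.7772548 ] 79.4793789315092
```

View pics/c5.png

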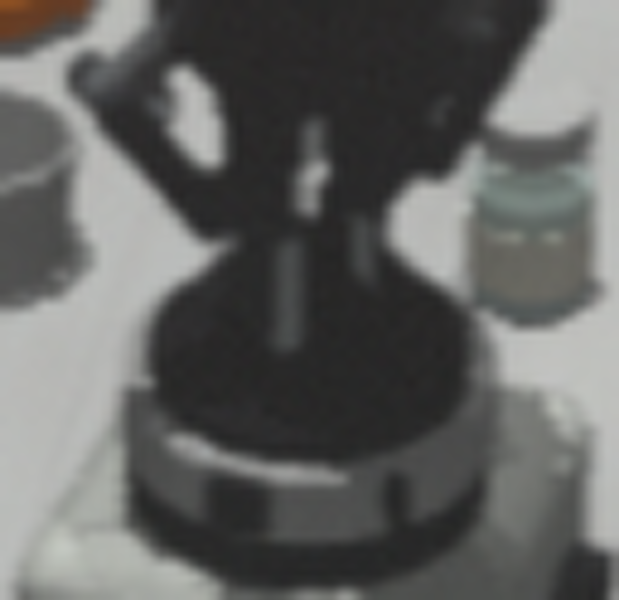

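The bar direction is -54.9°. The narrow rib is at 125.5° (≡ -54.5°), at about side (272,250), so they agree. The opening hasn't changed, so the bar is flush in the pads, and the lid is fully down. I'll hand in while holding.

```bash
python3 -c "
from plant import env
o=env.get_obs();print(o['time'],o['force'],o['gripper_force'],abs(o['qvel']).max());print(env.hand_in())"
```

```text
11.7333 [-0.02794187 -1.91189413  6.55647467] 88.28547835350037 0.001906370768101555
the job is handed in; nothing more can be done
None
```

I handed the job in at 11.7 s with the lid pressed home and turned 45° clockwise to the halfway mark, within about 0.5° by the arm's reading. The arm is still gripping the bar and holding it still there, with no sign of contact with anything else on the counter.

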